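# Slide a mesh carrier under the counting lens until it drops into its pocket

### The job

Get the backlit wire-counting station ready: take the side cutters off its deck and lay them in the free part of the tool tray. Then fetch the carrier with the woven-mesh window (not the blank one), set it flat on the deck in front of the pocket with its handle end away from the lens bridge, and slide it along the deck, under the bridge, until it drops fully into the shallow pocket. Do not knock the lens bridge, and leave everything else where it is.

Things in the scene. Friction and masses are not known exactly. Their poses are not given: they have to be found in the camera images.
- station: fixed low grey box with an aluminium deck, 255 x 150 mm, 28 mm high; placed and turned differently each time. Its x runs along the deck, the way the carrier is slid: open end at x = -165 mm, far end at +90 mm, sides at y = +-75 mm. Origin on the table straight under the pocket's centre. The deck in front of the pocket (x = -165 to -72 mm) is plain and flat.
- pocket (a point): centre of the floor of the shallow pocket in the deck, 22 mm above the table; axes as the station's. The pocket is 144 (x) x 84 (y) mm, 6 mm deep (floor 6 mm below the deck), with upright walls, and a white opal window in its floor.
- bridge: lens bridge fixed on the station, same origin and axes: two grey cheeks 22 x 14 mm at x = +35 mm, y = +-60 mm (106 mm clear between), rods across, a black lens ring with glass in the middle, x = +7 to +63 mm. 32 mm clear above the deck below it; its top is 50 mm above the deck; a knob on the -y cheek reaches y = -81 mm. Delicate: 8 N is too much.
- carrier_mid (a point): mesh carrier, loose, 0.2 kg: aluminium frame 140 (x) x 80 (y) x 6 mm with a 66 x 60 mm window of dark woven wire in its +x half. Point: plate's centre, 3 mm above its underside. Black block handle 44 (x) x 14 (y) mm, 28 mm high above the plate, centred at x = -45 mm. Mass centre x = -15 mm. Has 2 mm play each side in the pocket, its x along the station's x; seated, its top is flush with the deck.
- carrier_handle (a point): centre of the mesh carrier's handle block, half-way up it (20 mm above the carrier's underside), 45 mm along -x from carrier_mid; same axes. Grip it across its 14 mm (y).
- blank_mid (a point): the blank carrier, loose: same size, handle, point and axes as the mesh carrier, but its window is filled with solid sheet. The two lie flat on the table, one to the robot's left, one to the right. To be left alone.
- cutters_mid (a point): side cutters, loose, 0.18 kg, 160 mm long: steel head and jaws to +x (tip at +77 mm), two black round handles to -x (ends at -83 mm), at most 52 mm wide over the handles at x = -45 mm, 12 mm thick, lying flat. Point half-way up (6 mm above the underside), in the crotch between the handles where they are about 32 mm wide over all. They lie in any direction on the deck in front of the pocket.
- cutters_head (a point): centre of the cutters' steel pivot block, 34 (x) x 26 (y) x 12 mm, half-way up: 28 mm along +x from cutters_mid, same axes. Good place to grip (26 mm across y).
- tray: fixed open grey tool tray 140 (x) x 220 (y) x 24 mm high, walls and floor 4 mm; origin at the centre of its underside. A screwdriver lies in it along y, about 48 mm to the -x side of the centre; the rest is free.
- driver: the screwdriver in the tray, 170 mm long, loose; its x axis points along it, towards the blade. Leave alone.
- bottle: white plastic bottle, 60 mm diameter, 150 mm high, standing; leave alone.
- spool: grey wire spool, 80 mm diameter, 57 mm high, standing on its flange; leave alone.
- tape: cardboard-coloured roll of tape, 100 mm diameter, 25 mm high, lying flat; leave alone.
- cup: steel cup, 72 mm diameter, 70 mm high; leave alone.
- caliper: caliper 200 mm long (x), lying flat, 15 mm high; leave alone.
- weight: dark steel weight 70 x 45 mm, 42 mm high with its knob; leave alone.

How it is judged:
By the outcome, as a careful person would: the job done as asked, in the order asked, and still so for the second after the job is handed in, with the robot touching nothing.
It also fails if it takes over 64 s, if anything falls off the work surface, if the arm or the gripper's body presses on something with over 40 N, if the wrist force passes 120 N, or if a joint passes its speed limit or range.

### The arm

A 6-joint arm with a two-finger parallel gripper is mounted at the origin on the work surface. World frame = base frame: x ahead of the robot, y to its left, z up, the work surface at z = 0. Lengths are in mm, angles in rad, forces in N, time in s.
With the tool pointing down it reaches from about 350 to 1000 mm from the base axis. Payload 7.1 kg.
Tool frame: the origin (TCP) lies at the very end of the fingers, on their centre line; the grasp point (between the pads) lies pinch_z behind it (pinch_z is the distance from the TCP to the grasp point, in mm); y points along the fingers, x is the direction in which the jaws open and shut, and the axes are right-handed (so a half turn about y gives the same grasp; the last joint's range is limited). The gripper opens to 85 mm and grips with 20 to 120 N. Pads are 22 mm wide; open, the fingers measure 114 mm over their backs; the gripper's body (76 mm by 85 mm) begins 54 mm behind the grasp point. The pads swing forward as they close: fully open they stand 13 mm farther back than shut.
Start: joints at [-1.328, 0.423, 1.63, -0, 1.089, -0.019], TCP at [161.781, -603.682, 231.319] pointing down, gripper open.
Joint ranges: [-3, 3], [-0.9, 2.11], [0.09, 2.58], [-1.31, 4.45], [0.11, 2.69], [-2.54, 2.54]. Speed limits (rad/s): [2.39, 2.39, 3.01, 3.14, 3.14, 3.14].

### API

Orientations are given as a unit quaternion [w, x, y, z].
In Python, from workcell import * gives the robot as it stands. The module is installed in compiled form; this text tells all that it offers.
- The arm moves only by the tool carry_out, never from a script. Its arguments are lists of equal length, an entry for each row: "delta_rot": the turn, a rotation vector about the tool's x, y, z in rad, a list of three; "xyz": the shift along the tool's x, y, z in mm, a list of three; "gripper": the finger opening in mm, from 0 to 85.4. In form: {"delta_rot": [[rx, ry, rz], ...], "xyz": [[tx, ty, tz], ...], "gripper": [gripper, ...]}. A call has 1 to 12 rows; each row shifts and turns the commanded pose from where the row before left it, along the tool's axes as they then stand; what a row does not reach is not made up. A row lasts 1/10 s, in which the tool goes at most 50 mm and 8.59 degrees, less where a joint would pass 70% of its speed; a pose out of reach is approached as far as the arm can. A call with a gripper value outside its range is refused whole. The fingers move at their own pace and stop on an object; "squeeze" is the grip in N (left out, the last holds). Time passes only in rows, so rows that do not move let the fingers close. It gives the time, the measured TCP pose, the force and the opening at its end, in the units of the state.
- get_state(): the state, without advancing time (a new reading comes with each control period).
- grab_frame(name): name is "side" or "top" or "wrist"; returns a dict with "frame" (420x560x3 uint8, red, green, blue), "fx", "fy", "cx", "cy" (pixels), "R" (3x3) and "t" (3): a world point X has camera coordinates R X + t; the wrist camera has in their place "mount" (4x4, takes a point from camera to tool coordinates, whose origin is the TCP and whose axes are the tool frame's). Camera axes: x right, y down, z forward; pixel columns grow to the right and rows downward; lengths in mm; the calibration is good to about 2 mm. A picture is of the moment at which its call begins: read the wrist's pose just before it. There is no depth.
- finish_job(): hands the job in, once; it reports no verdict.
The state is a dict: "clock": time; "joint_positions": joint angles; "dq": joint speeds; "joint_torque": joint torques, N m; "eef_pos": TCP position; "eef_rot": TCP orientation; "wrist_force": force on the tool from outside, world axes, zero at the start; "moment": the same for the moment, N m; "gripper_width": opening from 0.0 (shut) to 1.0 (fully open).
Only numpy, scipy, OpenCV 4.12 (cv2) and the standard library are available. Lean on these libraries where they do the work, as an engineer would, in place of code of your own. Each camera call takes 0.05 s, during which the arm holds its last target.

## Working session

There is one attempt and no reset: what is moved stays moved. The work goes in short steps, Python scripts to look and compute and a tool call to move; the robot and the scene stay as the last step left them, time stands still between calls to the robot, and variables do not carry over. Pictures are saved under pics/ and viewed, and the job is handed in when it is done.

Besides the shell and the picture viewer there is one more tool, called after "Call:" as name(argument=value, ...) on one line, values as JSON. carry_out: Moves the arm, as the interface text tells. Its arguments: {"type":"object","properties":{"delta_rot":{"type":"array","items":{"type":"array","items":{"type":"number"}}},"xyz":{"type":"array","items":{"type":"array","items":{"type":"number"}}},"gripper":{"type":"array","items":{"type":"number"}},"squeeze":{"type":"number"}},"required":["delta_rot","xyz","gripper"]}

```bash
mkdir -p pics
cat > h.py <<'E'
import numpy as np, cv2, pickle
from workcell import *
def snap(n,f):
    s=get_state(); d=grab_frame(n); d=dict(d); d['state']=s
    cv2.imwrite(f'pics/{f}.png',d['frame'][:,:,::-1]); pickle.dump(d,open(f'pics/{f}.pkl','wb')); return d
def Rq(q):
    from scipy.spatial.transform import Rotation as R
    return R.from_quat([q[1],q[2],q[3],q[0]]).as_matrix()
def cam(d):
    if 'mount' in d:
        M=np.array(d['mount']); T=np.eye(4); T[:3,:3]=Rq(d['state']['eef_rot']); T[:3,3]=d['state']['eef_pos']
        W=np.linalg.inv(T@M); return W[:3,:3],W[:3,3]
    return np.array(d['R']),np.array(d['t']).ravel()
def ray(d,u,v,z):
    R,t=cam(d); c=-R.T@t; r=R.T@np.array([(u-d['cx'])/d['fx'],(v-d['cy'])/d['fy'],1]); 
    return c+r*(z-c[2])/r[2]
def proj(d,X):
    R,t=cam(d); p=R@np.array(X)+t; return np.array([d['fx']*p[0]/p[2]+d['cx'],d['fy']*p[1]/p[2]+d['cy']])
def load(f): return pickle.load(open(f'pics/{f}.pkl','rb'))
E
python3 - <<'E'
from h import *
for n in ['top','side','wrist']:
    d=snap(n,n+'0'); R,t=cam(d); print(n,d['fx'],d['cx'],d['cy'],-R.T@t,R.round(2).tolist())
print(get_state())
print(d['mount'])
E
```

```text
top 421.7272856934042 280.68884520544185 214.09503070693336 [419.26754514 -20.76176102 975.01441739] [[-0.02, -1.0, -0.02], [-1.0, 0.02, -0.08], [0.08, 0.02, -1.0]]
side 427.1133825583299 279.31982524290817 211.16932880219315 [ 357.79691377 -700.86954687  617.61841817] [[0.98, -0.22, 0.01], [-0.13, -0.62, -0.78], [0.17, 0.76, -0.63]]
wrist 349.53150009127165 278.0365834873771 210.49340403955918 [ 242.95593594 -582.01317896  372.68079487] [[0.26, -0.97, -0.0], [-0.91, -0.25, 0.32], [-0.31, -0.08, -0.95]]
{'clock': 0.15, 'joint_positions': array([-1.32801868e+00,  4.23719167e-01,  1.63053732e+00, -3.17940196e-06,
        1.08859507e+00, -1.90081544e-02]), 'dq': array([ 0.0020084 , -0.00182207, -0.00167867,  0.00039099, -0.00130251,
        0.0002687 ]), 'joint_torque': array([ 3.11791000e-04, -5.57768583e+01, -2.82017577e+01,  2.59491014e-05,
        4.72324347e-03,  7.10401679e-06]), 'eef_pos': array([ 161.66603149, -603.26961506,  230.68164023]), 'eef_rot': array([ 0.56125965, -0.56070597,  0.43081116, -0.43011413]), 'wrist_force': array([ 0.34554386, -0.93872647, -0.02695646]), 'moment': array([-0.0133624 ,  0.00253579, -0.04785795]), 'gripper_width': 1.0028907824872249}
[[ 9.99999987e-01 -1.00607150e-04 -1.24606846e-04  3.36205570e-01]
 [ 8.54768154e-05 -3.22684622e-01  9.46506539e-01 -1.42037807e+02]
 [-1.35434038e-04 -9.46506537e-01 -3.22684609e-01  8.40010109e+01]
 [ 0.00000000e+00  0.00000000e+00  0.00000000e+00  1.00000000e+00]]
```

View pics/top0.png

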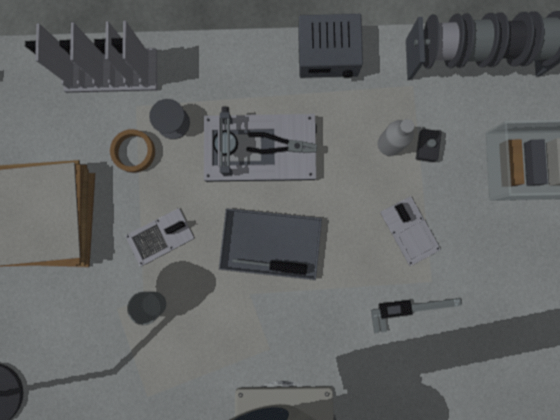

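View pics/side0.png

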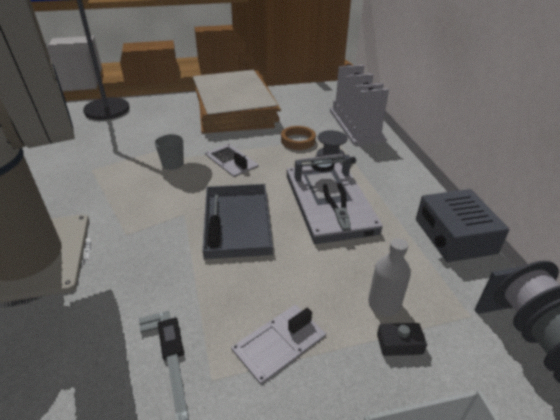

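View pics/wrist0.png

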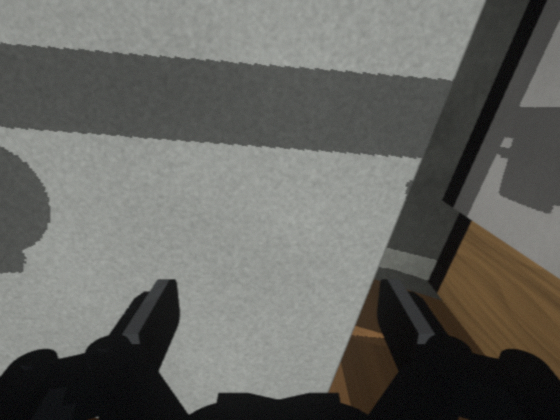

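The top view shows the station at (260,147) with its bridge at (225,140) and open end to the right. The cutters' jaws point right at (300,146). The mesh carrier is at (160,237), the blank at (411,230), the tray at (273,243) and the driver at (272,267). I'll enlarge these.

Run:
```python
from h import *
d=load('top0'); f=d['frame'][:,:,::-1]
a=cv2.resize(f[95:195,190:340],None,fx=5,fy=5,interpolation=cv2.INTER_CUBIC)
a=cv2.convertScaleAbs(a,alpha=1.3)
cv2.imwrite('pics/st.png',a)
b=cv2.resize(f[195:285,120:340],None,fx=3.6,fy=3.6,interpolation=cv2.INTER_CUBIC)
b=cv2.convertScaleAbs(b,alpha=1.3)
cv2.imwrite('pics/ca.png',b)
```

```text
(no output)
```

View pics/st.png

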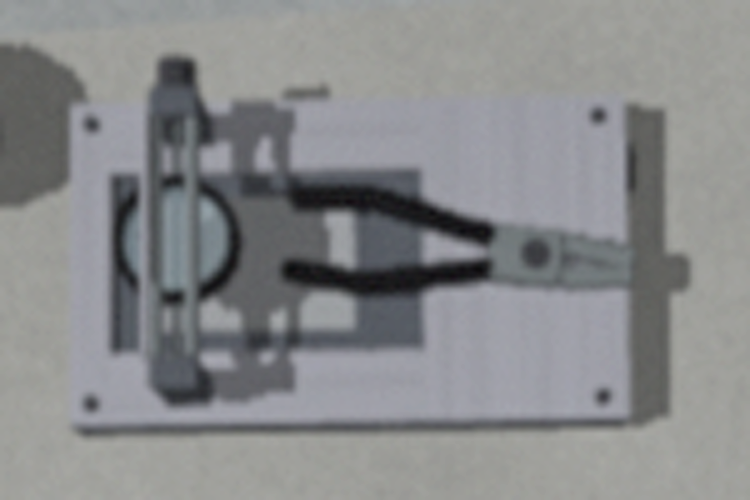

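View pics/ca.png

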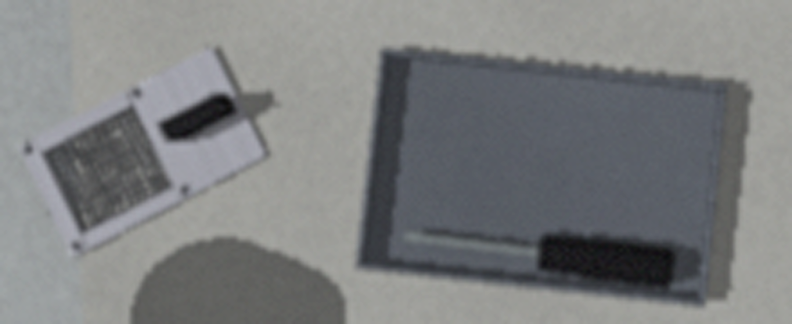

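Run:
```python
from h import *
import workcell
print([n for n in dir(workcell) if not n.startswith('_')])
print({n:getattr(workcell,n) for n in dir(workcell) if 'pinch' in n.lower()})
d=load('top0'); print(Rq(d['state']['eef_rot']).round(3))
def P(u,v,z,k,ox,oy): return ray(d,(u+.5)/k-.5+ox,(v+.5)/k-.5+oy,z).round(1)[:2]
S=lambda u,v,z:P(u,v,z,5,190,95)
C=lambda u,v,z:P(u,v,z,3.6,120,195)
print('deck',[S(*p,28) for p in [(72,103),(627,103),(632,420),(72,427)]])
print('pocket right edge',S(422,170,28),S(422,347,28),'left',S(111,175,28),S(111,350,28))
print('cut handle ends',S(298,195,34),S(290,270,34),'pivot',S(537,253,40),'tip',S(632,268,34))
print('carrier',[C(*p,6) for p in [(28,148),(216,48),(268,155),(78,250)]])
print('handle top',C(164,130,34),C(232,103,34))
print('tray top',[C(*p,24) for p in [(382,50),(748,83),(708,302),(358,265)]])
print('driver',C(405,236,10),C(672,265,14))
```

```text
['MotionError', 'finish_job', 'get_state', 'grab_frame', 'pinch_z']
{'pinch_z': 18.700000000000003}
[[ 0.259 -0.     0.966]
 [-0.966  0.001  0.259]
 [-0.002 -1.    -0.   ]]
deck [array([727.4, 171.3]), array([721.1, -84.1]), array([574.4, -82.8]), array([576.5, 171.8])]
pocket right edge [692.1  10.4] [609.9  11.7] left [693.1 153.4] [611.6 153.8]
cut handle ends [680.1  66.9] [645.4  70.9] pivot [649.2 -41.2] tip [642.8 -84.1]
carrier [array([453.6, 354.6]), array([515.8, 233.2]), array([446.3, 199.6]), array([387.9, 321.7])]
handle top [462.3 258.4] [478.4 215.8]
tray top [array([510.7, 123.2]), array([ 485.4, -106.7]), array([349.9, -78.3]), array([376.2, 139.2])]
driver [393.4 111.5] [372.5 -56.9]
```

Call:
carry_out(delta_rot=[[0,-0.1455,0],[0,-0.1455,0],[0,-0.1455,0],[0,-0.1455,0],[0,-0.1455,0],[0,-0.1455,0],[0,-0.1455,0],[0,-0.1455,0],[0,-0.1455,0]], xyz=[[0,0,0],[0,0,0],[0,0,0],[0,0,0],[0,0,0],[0,0,0],[0,0,0],[0,0,0],[0,0,0]], gripper=[85,85,85,85,85,85,85,85,85])

```text
clock: 1.05
eef_pos: [161.7, -603.5, 231.0]
eef_rot: [0.707, -0.707, -0.002, 0.002]
wrist_force: [-0.5, 0.4, -0.2]
gripper_width: 0.995
```

Call:
carry_out(delta_rot=[[0,0,0],[0,0,0],[0,0,0],[0,0,0],[0,0,0],[0,0,0],[0,0,0],[0,0,0],[0,0,0],[0,0,0],[0,0,0],[0,0,0]], xyz=[[20,0,24],[20,0,24],[20,0,24],[20,0,24],[20,0,24],[20,0,24],[20,0,24],[20,0,24],[20,0,24],[20,0,24],[20,0,24],[20,0,24]], gripper=[85,85,85,85,85,85,85,85,85,85,85,85])

```text
clock: 2.25
eef_pos: [402.2, -314.4, 231.2]
eef_rot: [0.707, -0.707, -0.0, 0.0]
wrist_force: [0.7, -0.6, -0.3]
gripper_width: 0.996
```

Call:
carry_out(delta_rot=[[0,0,0],[0,0,0],[0,0,0],[0,0,0],[0,0,0],[0,0,0],[0,0,0],[0,0,0],[0,0,0],[0,0,0],[0,0,0],[0,0,0]], xyz=[[20,0,24],[20,0,24],[20,0,24],[20,0,24],[20,0,24],[20,0,24],[20,0,24],[20,0,24],[20,0,24],[20,0,24],[20,0,24],[20,0,24]], gripper=[70,70,70,70,70,70,70,70,70,70,70,70])

```text
clock: 3.45
eef_pos: [642.0, -26.3, 231.0]
eef_rot: [-0.707, 0.707, 0.0, -0.0]
wrist_force: [-0.6, -0.2, 0.1]
gripper_width: 0.814
```

Run:
```python
from h import *
d=snap('wrist','w1'); s=get_state(); print(s['eef_pos'],s['joint_positions'].round(3),s['clock']); print(Rq(s['eef_rot']).round(3))
```

```text
[644.86976852 -23.01720481 231.19841639] [-0.055  0.452  1.584  0.002  1.103 -0.058] 3.5
[[ 1.     0.002 -0.002]
 [ 0.002  0.002  1.   ]
 [ 0.002 -1.     0.002]]
```

View pics/w1.png

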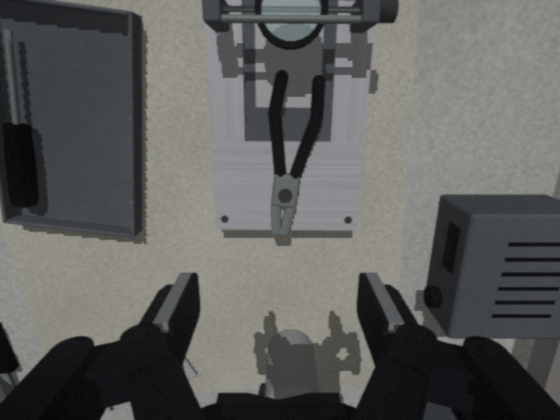

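The wrist view shows the deck's open end at v≈232 with screws at (224,219) and (348,219). The pocket's near edge is at v≈141, u 245–333. The cutters' pivot is at (285,196), jaw tips at (282,233) and handle ends at (281,76) and (320,81).

Run:
```python
from h import *
d=load('w1'); f=d['frame'][:,:,::-1]
a=cv2.resize(f[0:245,195:395],None,fx=2.4,fy=2.4,interpolation=cv2.INTER_CUBIC)
a=cv2.convertScaleAbs(a,alpha=1.4)
for i in range(0,200,20): cv2.putText(a,str(195+i),(int(i*2.4),10),0,.35,(0,0,255))
for i in range(0,245,20): cv2.putText(a,str(i),(0,int(i*2.4)+4),0,.35,(0,0,255))
cv2.imwrite('pics/w1c.png',a)
print(d['state']['eef_pos'])
r=lambda u,v,z:ray(d,u,v,z).round(1)[:2]
print('deck front',r(215,231,28),r(354,231,28),'screws',r(224,219,28),r(348,219,28))
print('pocket',r(245,141,28),r(333,141,28))
print('pivot',r(285,196,40),'tip',r(282,234,34),'ends',r(281,74,34),r(320,81,34))
t=load('top0'); print('top screws', ray(t,190+598/5,95+115/5,28)[:2],ray(t,190+603/5,95+396/5,28)[:2],'L',ray(t,190+91/5,95+124/5,28)[:2],ray(t,190+91/5,95+403/5,28)[:2])
print('bottle top',ray(t,405,127,150),'base',ray(t,392,143,0))
```

```text
[641.99472024 -26.31482849 230.9984065 ]
deck front [575.7 -84. ] [723.7 -84. ] screws [586.  -70.4] [716.4 -70.3]
pocket [610.5  10.8] [696.5  10.8]
pivot [649.7 -41.6] tip [647.  -84.9] ends [645.4  71.6] [680.9  65.6]
top screws [714.87717236 -71.5977952 ] [584.68633459 -70.86574445] L [716.33004506 161.66284459] [586.44650957 162.15912235]
bottle top [ 653.95816182 -253.50372665  150.        ] base [ 659.22298457 -264.06634517    0.        ]
```

View pics/w1c.png

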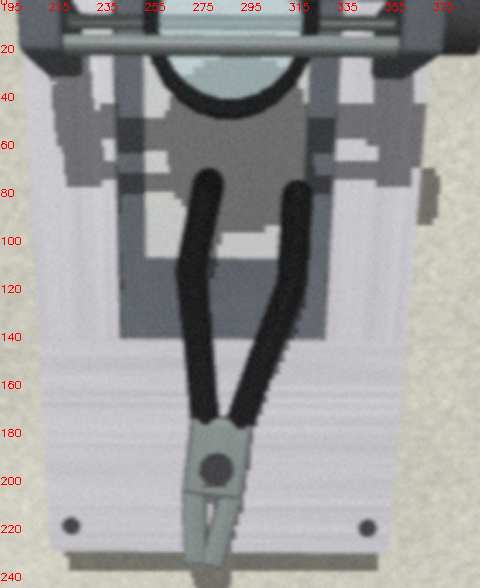

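Call:
carry_out(delta_rot=[[0,0,0],[0,0,0],[0,0.055,0],[0,0.055,0],[0,0,0],[0,0,0],[0,0,0],[0,0,0],[0,0,0]], xyz=[[5,0,-5],[4,0,-4.5],[0,30,0],[0,30,0],[0,35,0],[0,35,0],[0,30,0],[0,0,0],[0,0,0]], gripper=[52,52,52,52,52,52,52,52,52])

```text
clock: 4.4
eef_pos: [650.3, -38.0, 71.5]
eef_rot: [-0.706, 0.706, -0.039, 0.039]
wrist_force: [-0.3, 0.2, -0.2]
gripper_width: 0.606
```

Run:
```python
from h import *
d=snap('wrist','w2'); s=get_state(); print(d['state']['eef_pos'],s['eef_pos'],s['gripper_width']); print(Rq(s['eef_rot']).round(3))
```

```text
[650.26728399 -38.02663535  71.49713955] [651.26515086 -37.8748883   72.67890004] 0.6100217337867199
[[ 0.994  0.002  0.11 ]
 [-0.11  -0.     0.994]
 [ 0.002 -1.    -0.   ]]
```

View pics/w2.png

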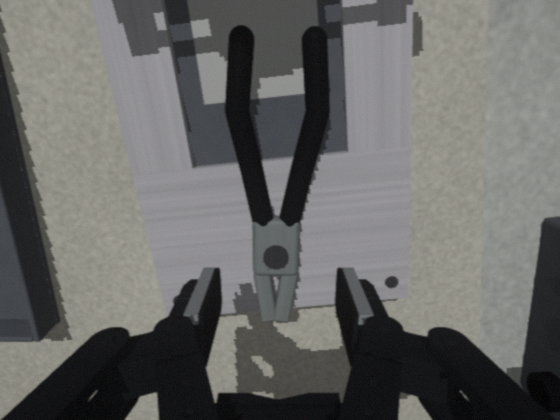

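The cutters point straight along the image. The block spans u 253–300 and v 218–277, so it is centred between the fingers. I'll check its position along the fingers' depth.

Run:
```python
from h import *
d=load('w2')
for p in [(276.5,248,40),(276,258,40),(275,320,36),(276,218,40),(275,275,40)]: print(p,ray(d,*p).round(1))
print(get_state()['eef_pos'])
```

```text
(276.5, 248, 40) [650.5 -35.6  40. ]
(276, 258, 40) [649.6 -41.6  40. ]
(275, 320, 36) [644.1 -84.5  36. ]
(276, 218, 40) [652.2 -18.3  40. ]
(275, 275, 40) [647.8 -52.   40. ]
[651.26515086 -37.8748883   72.67890004]
```

Call:
carry_out(delta_rot=[[0,0,0],[0,0,0],[0,0,0],[0,0,0],[0,0,0]], xyz=[[0,15,2],[0,15,0],[0,8,0],[0,0,0],[0,0,0]], gripper=[52,52,52,52,52])

```text
clock: 4.95
eef_pos: [650.6, -34.9, 33.0]
eef_rot: [0.706, -0.706, 0.039, -0.038]
wrist_force: [0.2, -0.2, 0.5]
gripper_width: 0.608
```

Lower to z≈30.5 and grip.

Call:
carry_out(delta_rot=[[0,0,0],[0,0,0],[0,0,0],[0,0,0],[0,0,0],[0,0,0],[0,0,0],[0,0,0],[0,0,0]], xyz=[[0,2.5,0],[0,0,0],[0,0,0],[0,0,0],[0,0,0],[0,0,0],[0,0,0],[0,0,0],[0,0,0]], gripper=[52,15,15,15,15,15,15,15,15], squeeze=50)

```text
clock: 5.85
eef_pos: [651.1, -35.0, 31.3]
eef_rot: [0.706, -0.706, 0.038, -0.039]
wrist_force: [-1.3, 0.1, 6.1]
gripper_width: 0.284
```

Call:
carry_out(delta_rot=[[0,0,0],[0,0,0],[0,0,0],[0,0,0],[0,0,0],[0,0,0],[0,0,0]], xyz=[[0,-5,0],[0,-15,0],[0,-25,0],[0,-25,0],[0,-25,0],[0,-25,0],[0,0,0]], gripper=[15,15,15,15,15,15,15])

```text
clock: 6.55
eef_pos: [653.1, -35.1, 155.4]
eef_rot: [-0.706, 0.706, -0.036, 0.041]
wrist_force: [0.0, -0.0, -1.2]
gripper_width: 0.285
```

Run:
```python
from h import *
d=snap('wrist','w3'); s=get_state(); print(s['eef_pos'],s['gripper_width'],s['wrist_force'],s['moment'])
t=snap('top','t3')
```

```text
[651.87619262 -35.03453539 153.21889986] 0.285975445323024 [ 0.62489849  1.13700076 -1.84395574] [-0.01800205  0.06708609  0.05485032]
```

View pics/w3.png

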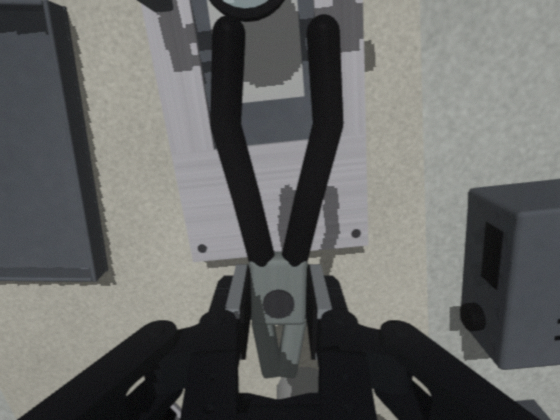

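The cutters are held square in the pads: pivot at (279,303), handles up to (228,25) and (325,25). Next, locate the tray.

Run:
```python
from h import *
d=load('w1'); f=d['frame'][:,:,::-1]
a=cv2.resize(f[0:250,0:160],None,fx=2.4,fy=2.4,interpolation=cv2.INTER_CUBIC)
a=cv2.convertScaleAbs(a,alpha=1.8); cv2.imwrite('pics/w1t.png',a)
t=load('t3'); f=t['frame'][:,:,::-1]
a=cv2.resize(f[200:285,210:340],None,fx=5,fy=5,interpolation=cv2.INTER_CUBIC)
a=cv2.convertScaleAbs(a,alpha=1.8); cv2.imwrite('pics/t3t.png',a)
```

```text
(no output)
```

View pics/w1t.png

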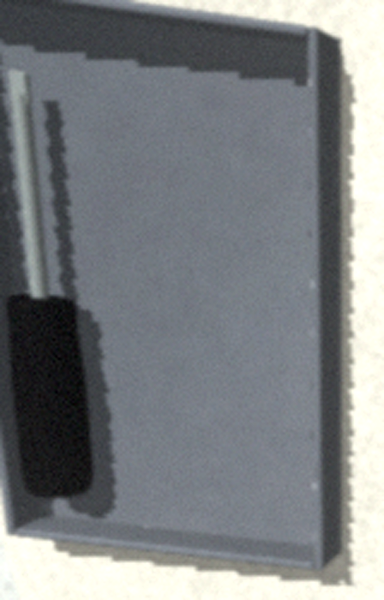

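View pics/t3t.png

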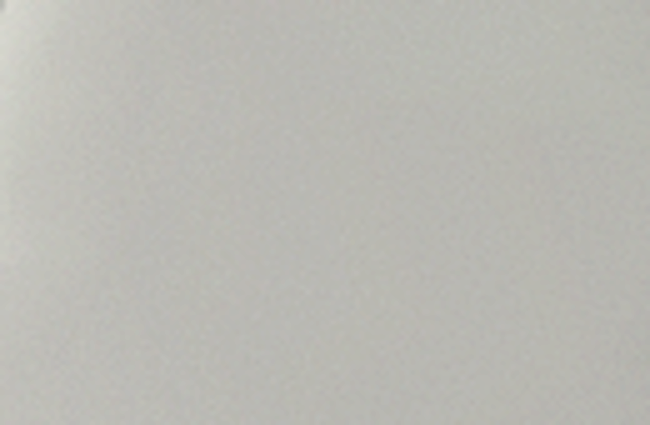

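Run:
```python
from h import *
d=load('w1'); q=lambda u,v,z: ray(d,u/2.4,v/2.4,z)[:2]
A,B,C=q(318,30,24),q(321,570,24),q(8,533,24); print(A,B,C,np.linalg.norm(A-B),np.linalg.norm(C-B))
t=load('top0'); p=lambda u,v,z:ray(t,(u+.5)/3.6-.5+120,(v+.5)/3.6-.5+195,z)[:2]
T=[p(382,50,24),p(726,82,24),p(706,302,24),p(358,266,24)]; print(T,np.mean(T,0))
Y=(T[0]-T[1]+T[3]-T[2]);print(np.degrees(np.arctan2(*Y)))
print('driver handle', q(10,420,14),q(85,420,14))
print((A+C)/2, np.degrees(np.arctan2(*(A-B))))
```

```text
[514.05742776 122.62014145] [486.47417672 -93.3006989 ] [349.66694685 -75.51076471] 217.67554992226425 137.95905154892677
[array([510.69987036, 123.20142758]), array([486.31793261, -92.91125554]), array([349.87925274, -77.09235595]), array([375.60891593, 139.19236746])] [430.62649291  23.09754589]
6.610658279130981
driver handle [355.52201371 -26.50920524] [388.302018   -26.49289786]
[431.8621873   23.55468837] 7.279936680604015
```

Call:
carry_out(delta_rot=[[0,0,0],[0,0,0],[0,0,0],[0,0,0],[0,0,0],[0,0,0],[0,0,0],[0,0,0],[0,0.01,0],[0,0,0],[0,0,0],[0,0,0]], xyz=[[-20,0,0],[-35,0,0],[-35,0,0],[-35,0,0],[-35,0,0],[-30,0,0],[-17,0,2.5],[0,30,0],[0,35,0],[0,35,0],[0,13,0],[0,0,0]], gripper=[15,15,15,15,15,15,15,15,15,15,15,15])

```text
clock: 7.85
eef_pos: [442.4, -9.7, 35.1]
eef_rot: [-0.706, 0.706, -0.045, 0.04]
wrist_force: [-0.5, 0.3, -1.8]
gripper_width: 0.286
```

Run:
```python
from h import *
d=snap('wrist','w4'); d=snap('side','s4'); s=get_state(); print(s['eef_pos'],s['gripper_width'],s['wrist_force'])
```

```text
[444.50393943  -9.81398014  37.31372935] 0.288488675648862 [ 0.52844696  0.52036008 -1.57920299]
```

View pics/w4.png

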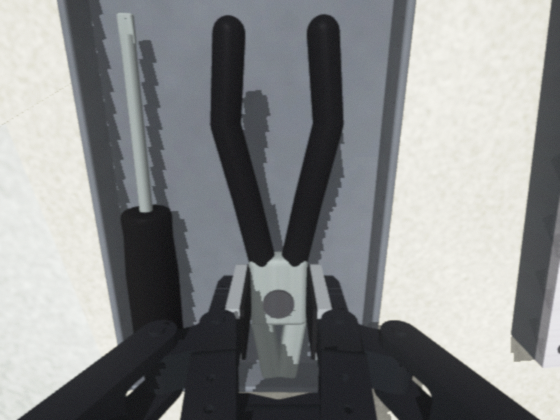

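View pics/s4.png

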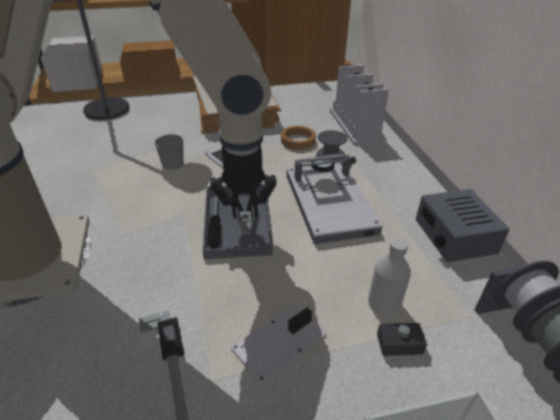

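The cutters lie parallel to the tray between the driver (u<180) and the right wall (u≈385). I'll check the end clearance.

Run:
```python
from h import *
d=load('w4')
print(ray(d,278,384,24),ray(d,278,392,24),ray(d,280,376,40),ray(d,228,18,40),ray(d,324,18,40))
X=np.array([431.5,23.5]);
for l in (-103,103): print(proj(d,[431.5+.122*l+18,23.5+.993*l-2,4]))
```

```text
[434.66479481 -80.56213198  24.        ] [433.98020918 -86.25355753  24.        ] [438.27694443 -59.64666049  40.        ] [438.77121884  98.96498087  40.        ] [472.02982232  94.92952243  40.        ]
[281.92769929 358.01396668]
[284.95022011 -38.38719142]
```

Call:
carry_out(delta_rot=[[0,0,0],[0,0,0],[0,0,0],[0,0,0],[0,0,0]], xyz=[[0,12,0],[0,12,0],[0,4,0],[0,0,0],[0,0,0]], gripper=[15,15,15,15,15])

```text
clock: 8.45
eef_pos: [445.2, -9.9, 9.8]
eef_rot: [-0.706, 0.706, -0.042, 0.042]
wrist_force: [0.1, -0.9, -1.3]
gripper_width: 0.287
```

Call:
carry_out(delta_rot=[[0,0,0],[0,0,0],[0,0,0]], xyz=[[0,2,0],[0,0,0],[0,0,0]], gripper=[15,15,15])

```text
clock: 8.75
eef_pos: [445.4, -9.8, 8.0]
eef_rot: [-0.706, 0.706, -0.042, 0.042]
wrist_force: [-0.1, 0.5, -2.0]
gripper_width: 0.282
```

Call:
carry_out(delta_rot=[[0,0,0],[0,0,0],[0,0,0],[0,0,0],[0,0,0],[0,0,0],[0,0,0],[0,0,0],[0,0,0],[0,0,0],[0,0,0]], xyz=[[0,1,0],[0,0,0],[0,0,0],[0,0,0],[0,0,0],[0,-10,0],[0,-20,0],[0,-30,0],[0,-40,0],[0,-40,0],[0,0,0]], gripper=[15,30,36,40,40,40,40,40,40,40,40])

```text
clock: 9.85
eef_pos: [448.3, -10.0, 151.9]
eef_rot: [0.706, -0.706, 0.039, -0.046]
wrist_force: [0.5, -0.5, 0.9]
gripper_width: 0.469
```

Run:
```python
from h import *
d=snap('wrist','w5'); s=get_state(); print(s['eef_pos'],s['gripper_width'],s['wrist_force'])
```

```text
[447.06466909  -9.92941284 149.88171055] 0.4720669669015588 [-0.27728263 -0.00685229 -0.27176236]
```

View pics/w5.png

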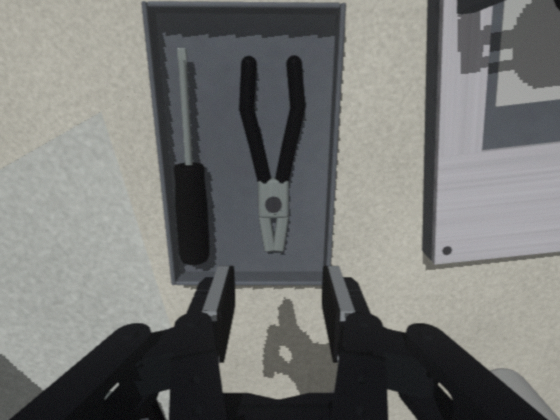

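Call:
carry_out(delta_rot=[[0,0,0],[0,0,0],[0,0,0],[0,0,0],[0,0,0],[0,0,0],[0,0,0],[0,-0.145,0],[0,-0.145,0],[0,-0.145,0],[0,-0.145,0],[0,0,0]], xyz=[[0,0,28],[0,0,40],[0,0,40],[0,0,40],[0,0,40],[0,0,36],[-4,0,24],[0,0,0],[0,0,0],[0,0,0],[0,0,0],[0,0,0]], gripper=[45,45,45,45,45,45,45,45,45,45,45,45])

```text
clock: 11.1
eef_pos: [469.9, 236.5, 145.8]
eef_rot: [-0.688, 0.689, 0.161, -0.163]
wrist_force: [-1.1, 0.0, 0.5]
gripper_width: 0.528
```

Run:
```python
from h import *
d=snap('wrist','w6'); s=get_state(); print(s['eef_pos'],s['gripper_width'],d['state']['eef_pos']);print(Rq(s['eef_rot']).round(3))
```

```text
[470.0927189  236.54828113 145.99554918] 0.5250237266907931 [469.91768316 236.50342343 145.83615842]
[[ 0.897 -0.002 -0.442]
 [ 0.442 -0.001  0.897]
 [-0.002 -1.     0.   ]]
```

View pics/w6.png

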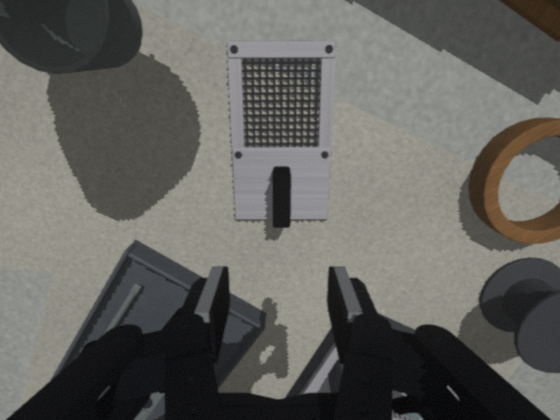

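The mesh carrier is upright in the image: corners (230,41), (336,41), (329,219), (235,220), handle top at u 273–291, v 167–227. Compute the fine offsets.

Run:
```python
from h import *
d=load('w6'); R=Rq(d['state']['eef_rot']); e=d['state']['eef_pos']
f=d['frame'].astype(int); g=f.sum(2)
hs=cv2.cvtColor(d['frame'],cv2.COLOR_RGB2HSV); print(d['frame'][200,250],d['frame'][200,215],d['frame'][190,282])
for v in (60,100,160,180,200,210):
    row=d['frame'][v].astype(int); m=[u for u in range(222,345) if row[u,2]-row[u,0]>3]; print(v,m[0],m[-1])
T=lambda u,v,z:(R.T@(ray(d,u,v,z)-e)).round(1)[[0,2]]
for p in [(230,41,6),(336.5,41,6),(329,219.5,6),(235,220,6)]: print(p,T(*p))
print('handle top', [T(*p) for p in [(273,168,34),(290,168,34),(273,226,34),(291,226,34)]])
```

```text
[142 142 146] [145 145 135] [26 28 27]
60 231 330
100 231 328
160 237 326
180 243 327
200 243 326
210 253 320
(230, 41, 6) [-34.3 117.5]
(336.5, 41, 6) [ 43.5 117.5]
(329, 219.5, 6) [ 44.6 -21.6]
(235, 220, 6) [-36.3 -22.1]
handle top [array([-3. , 29.2]), array([ 9.6, 29.2]), array([ -3.2, -16.7]), array([ 10.8, -16.7])]
```

Call:
carry_out(delta_rot=[[0,0,0],[0,0,0],[0,0,0],[0,0,0],[0,0,0],[0,0,0],[0,0,0],[0,0,0]], xyz=[[4,0,4],[0,30,0],[0,35,0],[0,35,0],[0,20,0],[0,7,0],[0,0,0],[0,0,0]], gripper=[40,40,40,40,40,40,40,40])

```text
clock: 11.95
eef_pos: [473.3, 242.7, 20.6]
eef_rot: [0.689, -0.688, -0.162, 0.161]
wrist_force: [0.5, 0.6, 0.2]
gripper_width: 0.468
```

Run:
```python
from h import *
d=snap('wrist','w7'); s=get_state(); print(s['eef_pos'],s['gripper_width'],s['wrist_force'])
```

```text
[473.47076394 242.69108748  20.90045578] 0.4652884698750609 [ 0.16205522 -1.49548813  0.23359896]
```

View pics/w7.png

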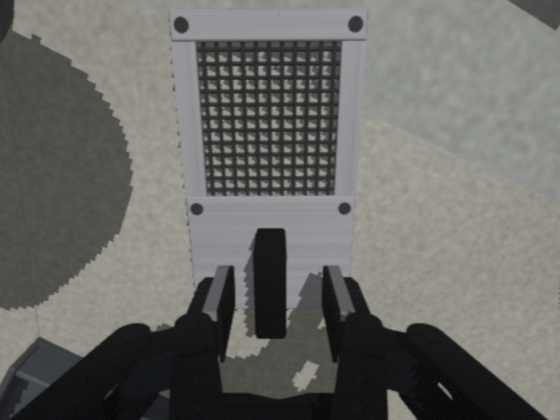

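Run:
```python
from h import *
d=load('w7'); R=Rq(d['state']['eef_rot']); e=d['state']['eef_pos']
T=lambda u,v,z:(R.T@(ray(d,u,v,z)-e)).round(1)[[0,2]]
print(R.round(3).tolist())
for p in [(171,10,6),(368,10,6),(190,196,6),(355,196,6),(196,209,6),(345,208,6),(181,24,6),(356,23,6)]: print(p,T(*p))
print('handle top', [T(*p) for p in [(256,229,6),(254,238,34),(287,238,34),(256,337,34),(286,336,34)]])
```

```text
[[0.896, 0.001, -0.444], [0.444, 0.001, 0.896], [0.001, -1.0, 0.0]]
(171, 10, 6) [-41.7 113.2]
(368, 10, 6) [ 36.3 113.2]
(190, 196, 6) [-40.4  36.5]
(355, 196, 6) [36.6 36.5]
(196, 209, 6) [-38.1  30.1]
(345, 208, 6) [32.3 30.6]
(181, 24, 6) [-38.1 108.3]
(356, 23, 6) [ 31.9 108.6]
handle top [array([-9.9, 19.9]), array([-8.9, 27.3]), array([ 4.2, 27.3]), array([ -9.1, -20.4]), array([  4.2, -19.9])]
```

Call:
carry_out(delta_rot=[[0,0,0],[0,0,0],[0,0,0],[0,0,0]], xyz=[[-2.7,0,0],[0,8,0],[0,4,0],[0,0,0]], gripper=[40,40,40,40])

```text
clock: 12.4
eef_pos: [469.8, 240.8, 7.3]
eef_rot: [-0.688, 0.689, 0.161, -0.162]
wrist_force: [1.0, -0.2, -0.6]
gripper_width: 0.471
```

Call:
carry_out(delta_rot=[[0,0,0],[0,0,0],[0,0,0],[0,0,0],[0,0,0],[0,0,0],[0,0,0],[0,0,0]], xyz=[[0,0,0],[0,0,0],[0,0,0],[0,0,0],[0,0,0],[0,0,0],[0,0,0],[0,0,0]], gripper=[5,5,5,5,5,5,5,5], squeeze=70)

```text
clock: 13.2
eef_pos: [470.4, 241.1, 8.0]
eef_rot: [0.688, -0.688, -0.162, 0.161]
wrist_force: [0.0, -0.1, 3.6]
gripper_width: 0.154
```

Call:
carry_out(delta_rot=[[0,0,0],[0,0,0],[0,0,0],[0,0,0],[0,0,0],[0,0,0],[0,0.1165,0],[0,0.1165,0],[0,0.1165,0],[0,0.1165,0],[0,0,0],[0,0,0]], xyz=[[0,-5,0],[0,-15,0],[0,-30,0],[0,-35,0],[0,-35,0],[0,-20,0],[0,0,0],[0,0,0],[0,0,0],[0,0,0],[0,0,0],[0,0,0]], gripper=[5,5,5,5,5,5,5,5,5,5,5,5])

```text
clock: 14.4
eef_pos: [470.1, 241.0, 148.4]
eef_rot: [0.707, -0.707, 0.001, -0.001]
wrist_force: [0.4, 0.6, -2.1]
gripper_width: 0.15
```

Run:
```python
from h import *
d=snap('wrist','w8'); s=get_state(); print(s['eef_pos'],s['gripper_width'],s['wrist_force'],s['moment']);print(Rq(s['eef_rot']).round(4).tolist())
```

```text
[470.12183829 240.99548965 148.24185572] 0.14996013883866138 [ 0.59464855 -0.24711211 -1.64286232] [-0.05938675  0.03166523  0.01467523]
[[1.0, 0.0002, 0.0027], [-0.0027, 0.0001, 1.0], [0.0002, -1.0, 0.0001]]
```

View pics/w8.png

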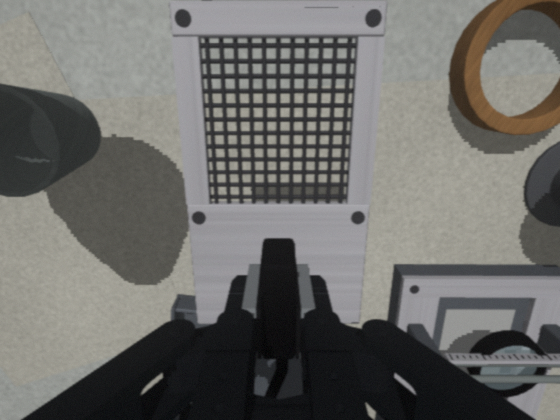

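Run:
```python
from h import *
d=load('w8'); R=Rq(d['state']['eef_rot']); e=d['state']['eef_pos']; z=e[2]-2
T=lambda u,v:(R.T@(ray(d,u,v,z)-e)).round(1)[[0,2]]
g=cv2.cvtColor(d['frame'],cv2.COLOR_RGB2GRAY)
sc=[]
for u,v in [(183,18),(374,18),(198,217.5),(358,217)]:
    w=(slice(int(v)-11,int(v)+12),slice(int(u)-10,int(u)+11)); m=(g[w]<80).astype(float); ys,xs=np.nonzero(m); sc.append((xs.mean()+int(u)-10,ys.mean()+int(v)-11)); print(sc[-1],T(*sc[-1]))
print('edges',T(171,2),T(386,2),T(192,216),T(365,216))
```

```text
(np.float64(182.57286432160805), np.float64(17.8643216080402)) [-34.2 108.6]
(np.float64(373.03015075376885), np.float64(17.688442211055275)) [ 35.6 108.7]
(np.float64(198.2991452991453), np.float64(217.3846153846154)) [-34.1  30.8]
(np.float64(357.4778761061947), np.float64(217.36283185840708)) [35.6 30.8]
edges [-37.9 113.7] [ 39.9 113.7] [-36.8  31.5] [38.9 31.4]
```

The carrier is held level and square: screws at tool x −34/+35.5, centre +0.7, front edge at about +114. I'll remeasure the cleared station from the top and side views.

Run:
```python
from h import *
d=snap('top','t9'); f=d['frame'][:,:,::-1]
a=cv2.convertScaleAbs(cv2.resize(f[95:195,190:340],None,fx=5,fy=5,interpolation=cv2.INTER_CUBIC),alpha=1.3); cv2.imwrite('pics/t9c.png',a)
d=snap('side','s9'); f=d['frame'][:,:,::-1]
a=cv2.convertScaleAbs(cv2.resize(f[140:260,270:400],None,fx=5,fy=5,interpolation=cv2.INTER_CUBIC),alpha=1.3); cv2.imwrite('pics/s9c.png',a)
```

```text
(no output)
```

View pics/t9c.png

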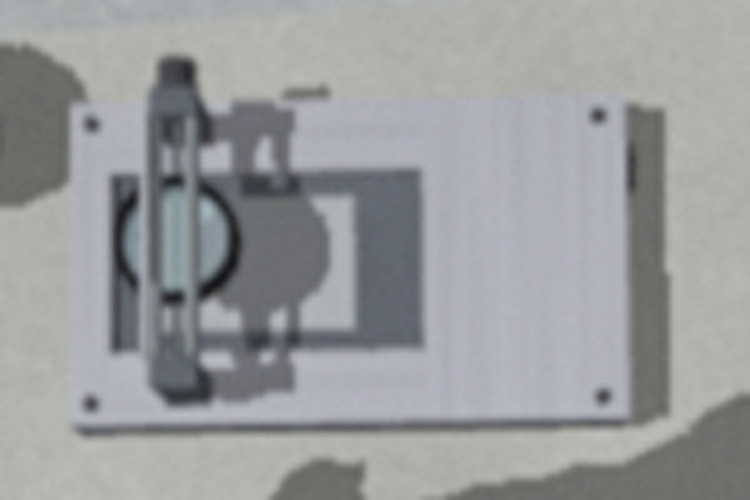

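View pics/s9c.png

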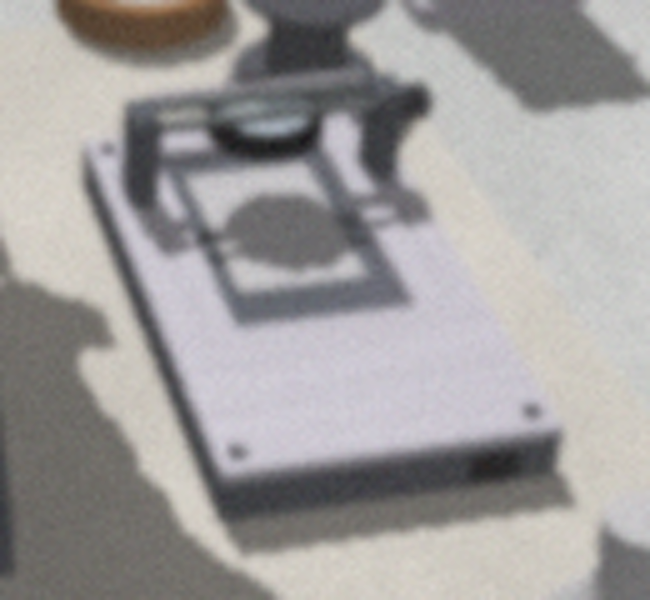

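Run:
```python
from h import *
t=load('t9'); s=load('s9'); w=load('w1'); w2=load('w2')
k=lambda d,u,v,ox,oy: ray(d,(u+.5)/5-.5+ox,(v+.5)/5-.5+oy,28)[:2]
# order: (-154,-65) (-154,65) (79,-65) (79,65)
M={0:(-154,-65),1:(-154,65),2:(79,-65),3:(79,65),4:(-72,-42),5:(-72,42)}
obs={'top':{0:k(t,598,116,190,95),1:k(t,603,397,190,95),2:k(t,92,124,190,95),3:k(t,92,404,190,95),4:k(t,422,170,190,95),5:k(t,424,348,190,95)},
'side':{0:k(s,532,411,270,140),1:k(s,237,452,270,140),3:k(s,108,149,270,140),4:k(s,411,301,270,140),5:k(s,237,325,270,140)},
'w1':{0:ray(w,348,220,28)[:2],1:ray(w,224.5,219,28)[:2],4:ray(w,330.5,141,28)[:2],5:ray(w,245,141,28)[:2]},
'w2':{0:ray(w2,391.5,282,28)[:2],4:ray(w2,347,151,28)[:2],5:ray(w2,192,167,28)[:2]}}
for n,o in obs.items():
    A=np.array([M[i] for i in o]);B=np.array([o[i] for i in o])
    a=A-A.mean(0);b=B-B.mean(0); H=a.T@b; th=np.arctan2(H[0,1]-H[1,0],H[0,0]+H[1,1]); R=np.array([[np.cos(th),-np.sin(th)],[np.sin(th),np.cos(th)]])
    tr=B.mean(0)-R@A.mean(0); print(n,tr.round(1),np.degrees(th).round(2),(B-(A@R.T+tr)).round(1).tolist())
```

```text
top [651.4  83.2] 89.59 [[0.1, 0.5], [-0.1, 0.3], [0.3, 0.4], [-0.0, -0.1], [-0.8, -0.5], [0.6, -0.7]]
side [650.6  82.9] 89.71 [[0.2, -0.4], [-0.3, 0.1], [0.5, -1.2], [-1.0, 1.2], [0.6, 0.3]]
w1 [652.7  82.9] 89.6 [[-0.1, 0.1], [-0.1, 0.2], [-0.1, 0.2], [0.3, -0.4]]
w2 [652.   83.1] 89.69 [[0.0, 0.1], [-0.4, -0.1], [0.3, 0.0]]
```

Call:
carry_out(delta_rot=[[0,0.004,0],[0,0,0],[0,0,0],[0,0,0],[0,0,0],[0,0,0],[0,0,0],[0,0,0],[0,0,0],[0,0,0],[0,0,0]], xyz=[[0,0,0],[0,0,-20],[0,0,-35],[0,0,-40],[0,0,-40],[0,0,-40],[0,0,-40],[0,0,-40],[0,0,-40],[0,0,-30],[0,0,-21.3]], gripper=[5,5,5,5,5,5,5,5,5,5,5])

```text
clock: 15.65
eef_pos: [466.8, -107.3, 147.9]
eef_rot: [-0.707, 0.707, -0.004, 0.004]
wrist_force: [0.9, -0.3, -2.3]
gripper_width: 0.15
```

Call:
carry_out(delta_rot=[[0,0,0],[0,0,0],[0,0,0],[0,0,0],[0,0,0],[0,0,0],[0,0,0],[0,0,0],[0,0,0],[0,0,0],[0,0,0]], xyz=[[20,0,0],[30,0,0],[35,0,0],[35,0,0],[35,0,0],[20,0,0],[7.7,0,0],[0,30,0],[0,30,0],[0,0,0],[0,0,0]], gripper=[5,5,5,5,5,5,5,5,5,5,5])

```text
clock: 16.75
eef_pos: [648.7, -106.9, 87.7]
eef_rot: [0.707, -0.707, 0.004, -0.003]
wrist_force: [0.2, 0.2, -1.4]
gripper_width: 0.148
```

Run:
```python
from h import *
d=snap('wrist','w10'); snap('side','s10'); s=get_state(); print(d['state']['eef_pos'],s['eef_pos'],s['clock'],s['wrist_force']);print(Rq(s['eef_rot']).round(4).tolist())
```

```text
[ 648.68968287 -106.93037121   87.66384464] [ 650.3692927  -107.19964155   89.47888529] 16.85 [ 0.46165666  0.95293324 -1.69730047]
[[1.0, 0.002, 0.0095], [-0.0095, -0.0004, 1.0], [0.002, -1.0, -0.0003]]
```

View pics/w10.png

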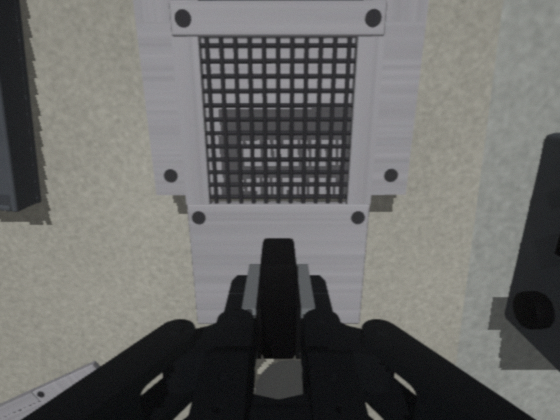

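View pics/s10.png

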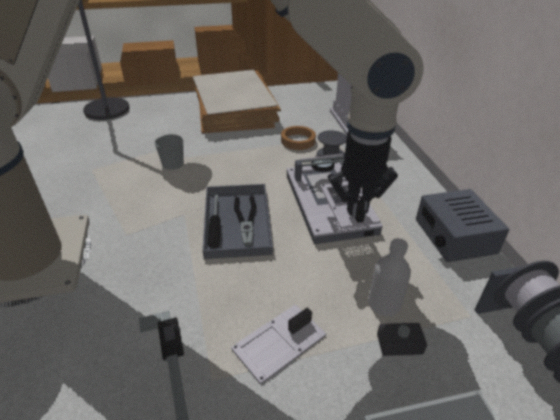

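Run:
```python
from h import *
d=snap('wrist','w11'); R=Rq(d['state']['eef_rot']); e=d['state']['eef_pos']
g=cv2.cvtColor(d['frame'],cv2.COLOR_RGB2GRAY)
def c(u,v):
    w=(slice(int(v)-10,int(v)+11),slice(int(u)-9,int(u)+10)); ys,xs=np.nonzero(g[w]<75); return xs.mean()+int(u)-9,ys.mean()+int(v)-10
print(e,R[:,0].round(4))
T=lambda p,z:(R.T@(ray(d,*p,z)-e)).round(1)[[0,2]]
for p in [(170,176),(391,175)]: q=c(*p); print('station',q,T(q,28))
for p in [(183,18),(374,18),(198,217.5),(358,217)]: q=c(*p); print('carrier',q,T(q,e[2]-2))
```

```text
[ 650.3692927  -107.19964155   89.47888529] [ 1.     -0.0095  0.002 ]
station (np.float64(167.7017543859649), np.float64(174.2982456140351)) [-64.7  36.5]
station (np.float64(386.6666666666667), np.float64(173.48648648648648)) [65.4 36.9]
carrier (np.float64(182.40975609756097), np.float64(17.951219512195124)) [-34.2 108.6]
carrier (np.float64(372.86829268292684), np.float64(17.546341463414635)) [ 35.6 108.7]
carrier (np.float64(198.2941176470588), np.float64(217.4033613445378)) [-34.1  30.9]
carrier (np.float64(357.4086956521739), np.float64(217.22608695652173)) [35.6 30.9]
```

Call:
carry_out(delta_rot=[[0,-0.003,0],[0,0,0],[0,0,0],[0,0,0],[0,0,0]], xyz=[[0,20,0],[0,20,0],[0,9,0],[0,0,0],[0,0,0]], gripper=[5,5,5,5,5])

```text
clock: 17.4
eef_pos: [650.3, -107.1, 39.9]
eef_rot: [-0.707, 0.707, -0.002, 0.003]
wrist_force: [0.1, 0.4, -2.0]
gripper_width: 0.148
```

Call:
carry_out(delta_rot=[[0,0,0],[0,0,0],[0,0,0]], xyz=[[0,2,0],[0,0,0],[0,0,0]], gripper=[5,5,5])

```text
clock: 17.7
eef_pos: [649.9, -107.0, 37.4]
eef_rot: [-0.707, 0.707, -0.002, 0.003]
wrist_force: [0.8, 0.8, -1.5]
gripper_width: 0.147
```

Call:
carry_out(delta_rot=[[0,0,0],[0,0,0],[0,0,0]], xyz=[[0,1.5,0],[0,0,0],[0,0,0]], gripper=[5,5,5])

```text
clock: 18.0
eef_pos: [650.0, -107.1, 36.0]
eef_rot: [-0.707, 0.707, -0.002, 0.003]
wrist_force: [-0.8, 0.1, 4.5]
gripper_width: 0.153
```

Call:
carry_out(delta_rot=[[0,0,0],[0,0,0],[0,0,0],[0,0,0],[0,0,0],[0,0,0],[0,0,0],[0,0,0],[0,0,0],[0,0,0],[0,0,0],[0,0,0]], xyz=[[0,0,4],[0,0,8],[0,0,8],[0,0,8],[0,0,8],[0,0,8],[0,0,8],[0,0,8],[0,0,8],[0,0,8],[0,0,4],[0,0,0]], gripper=[5,5,5,5,5,5,5,5,5,5,5,5])

```text
clock: 19.2
eef_pos: [650.9, -26.3, 36.0]
eef_rot: [-0.707, 0.707, -0.002, 0.003]
wrist_force: [0.9, -0.5, 6.7]
gripper_width: 0.15
```

Run:
```python
from h import *
d=snap('wrist','w12'); snap('side','s12');s=get_state(); print(d['state']['eef_pos'],s['eef_pos'],s['clock'],s['wrist_force']);print(Rq(s['eef_rot']).round(4).tolist())
```

```text
[650.87461935 -26.33070885  36.00659056] [650.89211086 -26.32706543  35.99435614] 19.3 [0.02103925 0.74256128 5.51778602]
[[1.0, 0.0016, 0.0061], [-0.0061, 0.0002, 1.0], [0.0016, -1.0, 0.0002]]
```

View pics/w12.png

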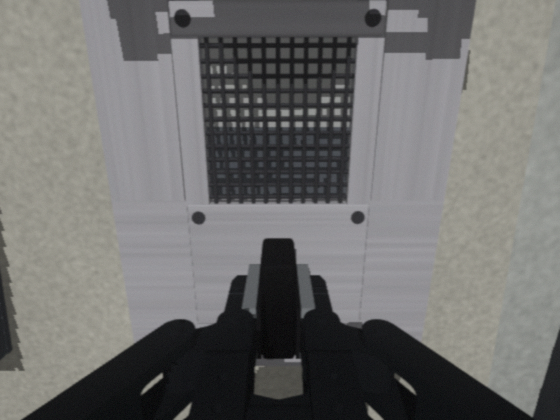

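View pics/s12.png

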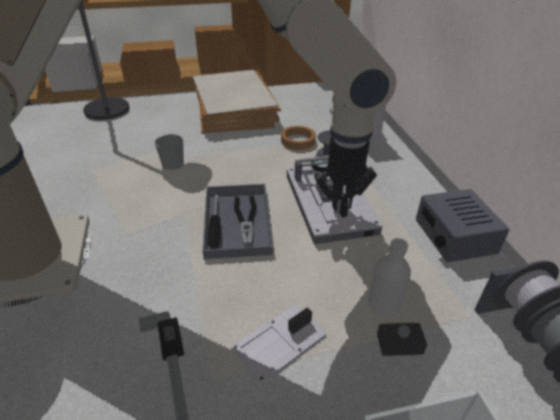

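Run:
```python
from h import *
d=load('w12'); f=d['frame'][:,:,::-1]
a=np.hstack([f[0:230,150:215],f[0:230,340,None]*0+255,f[0:230,345:410]])
a=cv2.convertScaleAbs(cv2.resize(a,None,fx=6,fy=2.6,interpolation=cv2.INTER_CUBIC),alpha=1.5); cv2.imwrite('pics/z12.png',a)
R=Rq(d['state']['eef_rot']); e=d['state']['eef_pos']
T=lambda p,z:(R.T@(ray(d,*p,z)-e)).round(1)[[0,2]]
for v in (170,190,230,270):
    row=d['frame'][v].astype(int); b=cv2.blur((row[:,2]-row[:,0]).astype(np.float32)[None],(3,1))[0]; m=[u for u in range(70,500) if b[u]>0]; print(v,m[0],m[-1],T((m[0]-.5,v),28),T((m[-1]+.5,v),28))
```

```text
170 107 447 [-73.9  50.7] [74.8 50.6]
190 111 444 [-73.6  41.7] [74.9 41.5]
230 118 437 [-73.3  22.5] [74.6 22.4]
270 123 431 [-74.    1.8] [74.8  1.6]
```

View pics/z12.png

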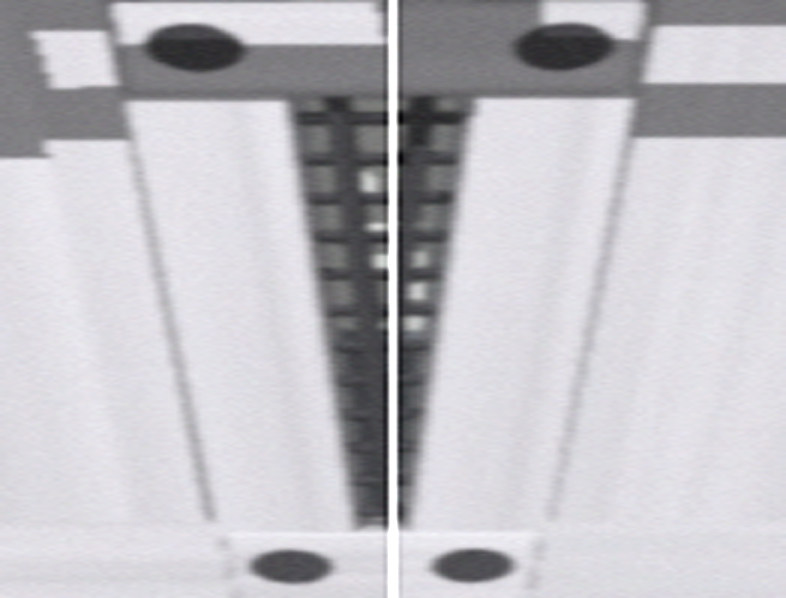

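The carrier is centred on the deck (deck centre +0.5, carrier +0.7 in tool x). I'll slide on.

Call:
carry_out(delta_rot=[[0,0,0],[0,0,0],[0,0,0],[0,0,0],[0,0,0],[0,0,0],[0,0,0],[0,0,0],[0,0,0],[0,0,0]], xyz=[[0,0,4],[0,0,8],[0,0,8],[0,0,8],[0,0,8],[0,0,8],[0,0,8],[0,0,6],[0,0,2],[0,0,0]], gripper=[5,5,5,5,5,5,5,5,5,5])

```text
clock: 20.3
eef_pos: [651.1, 33.4, 35.9]
eef_rot: [-0.707, 0.707, -0.002, 0.002]
wrist_force: [-0.1, -0.9, 6.1]
gripper_width: 0.151
```

Run:
```python
from h import *
d=snap('wrist','w13');s=get_state(); print(s['eef_pos'],s['clock'],s['wrist_force']);print(Rq(s['eef_rot']).round(4)[:,0])
f=d['frame'][:,:,::-1]
snap('side','s13');snap('top','t13')
```

```text
[651.06307257  33.39760297  35.88860301] 20.35 [-1.0487027  -1.66991184  5.33735929]
[ 1.     -0.0059  0.0012]
```

View pics/w13.png

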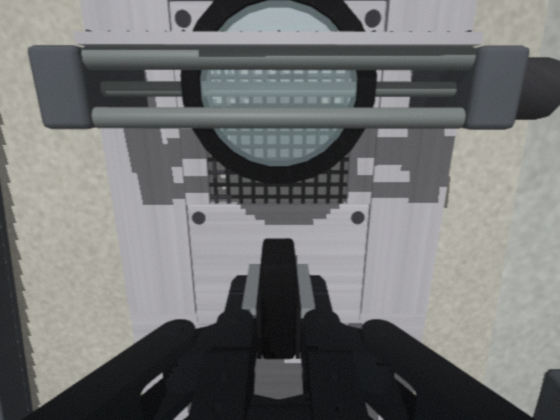

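Call:
carry_out(delta_rot=[[0,0,0],[0,0,0],[0,0,0],[0,0,0]], xyz=[[0,0,1.5],[0,0,1.5],[0,0,1],[0,0,0]], gripper=[5,5,5,5])

```text
clock: 20.85
eef_pos: [649.9, 37.6, 34.7]
eef_rot: [0.707, -0.707, 0.003, -0.002]
wrist_force: [-0.9, 0.1, -2.3]
gripper_width: 0.149
```

Call:
carry_out(delta_rot=[[0,0,0],[0,0,0],[0,0,0]], xyz=[[0,0,1],[0,0,0],[0,0,0]], gripper=[5,5,5])

```text
clock: 21.15
eef_pos: [650.4, 38.1, 35.1]
eef_rot: [0.707, -0.707, 0.002, -0.002]
wrist_force: [0.5, 0.2, -1.6]
gripper_width: 0.147
```

The vertical support has gone, so the carrier is free over the pocket. Next I'll lower it gently.

Call:
carry_out(delta_rot=[[0,0,0],[0,0,0],[0,0,0],[0,0,0]], xyz=[[0.6,0.5,0],[0,1,0],[0,1,0],[0,0,0]], gripper=[5,5,5,5])

```text
clock: 21.55
eef_pos: [651.0, 38.0, 32.6]
eef_rot: [-0.707, 0.707, -0.002, 0.002]
wrist_force: [0.4, 0.6, -1.2]
gripper_width: 0.151
```

Call:
carry_out(delta_rot=[[0,0,0],[0,0,0],[0,0,0]], xyz=[[0,1,0],[0,1,0],[0,0,0]], gripper=[5,5,5])

```text
clock: 21.85
eef_pos: [651.0, 38.0, 30.6]
eef_rot: [0.707, -0.707, 0.002, -0.002]
wrist_force: [0.1, -0.3, -2.3]
gripper_width: 0.15
```

Inside the pocket walls with no side force. Lower the last bit until it touches the floor.

Call:
carry_out(delta_rot=[[0,0,0],[0,0,0],[0,0,0]], xyz=[[0,0.8,0],[0,0,0],[0,0,0]], gripper=[5,5,5])

```text
clock: 22.15
eef_pos: [651.2, 38.0, 30.0]
eef_rot: [0.707, -0.707, 0.002, -0.002]
wrist_force: [0.0, 0.1, -1.4]
gripper_width: 0.152
```

Call:
carry_out(delta_rot=[[0,0,0],[0,0,0],[0,0,0],[0,0,0],[0,0,0],[0,0,0],[0,0,0],[0,0,0],[0,0,0],[0,0,0],[0,0,0]], xyz=[[0,0,0],[0,0,0],[0,0,0],[0,0,0],[0,0,0],[0,-5,0],[0,-20,0],[0,-35,0],[0,-40,0],[0,-40,0],[0,0,0]], gripper=[20,28,36,40,40,40,40,40,40,40,40])

```text
clock: 23.25
eef_pos: [655.0, 38.2, 176.9]
eef_rot: [0.707, -0.707, -0.002, -0.006]
wrist_force: [-0.1, 0.3, 0.2]
gripper_width: 0.468
```

Run:
```python
from h import *
d=snap('wrist','w14'); snap('side','s14'); s=get_state(); print(s['eef_pos'],s['clock'],s['wrist_force'])
```

```text
[651.81396871  38.06327012 171.6765228 ] 23.35 [-0.80113869  0.20331043 -0.06001148]
```

View pics/w14.png

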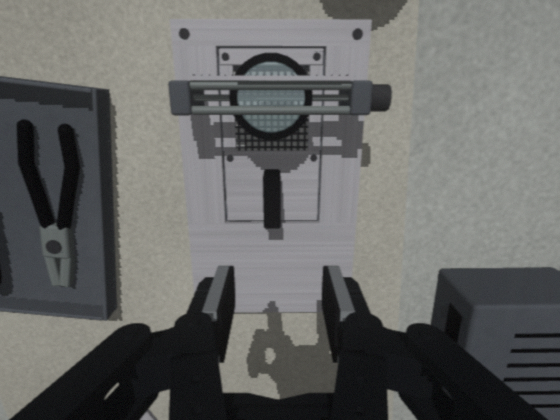

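The carrier sits in the pocket with a thin even gap all round (u 218–326, v 46–222). Next I'll move clear for a last look from above.

Call:
carry_out(delta_rot=[[0,0,0],[0,0,0],[0,0,0],[0,0,0],[0,0,0],[0,0,0],[0,0,0],[0,0,0],[0,0,0],[0,0,0],[0,0,0],[0,0,0]], xyz=[[-20,-20,0],[-40,-20,0],[-40,-20,0],[-40,0,0],[-20,0,-20],[0,0,-40],[0,0,-40],[0,0,-40],[0,0,-40],[0,0,-40],[0,0,-20],[0,0,0]], gripper=[40,40,40,40,40,40,40,40,40,40,40,40])

```text
clock: 24.55
eef_pos: [488.7, -203.0, 228.5]
eef_rot: [0.707, -0.707, 0.004, -0.003]
wrist_force: [0.2, -0.3, 1.6]
gripper_width: 0.47
```

Run:
```python
from h import *
d=snap('top','t15'); f=d['frame'][:,:,::-1]
a=cv2.convertScaleAbs(cv2.resize(f[90:290,110:340],None,fx=2.9,fy=2.9,interpolation=cv2.INTER_CUBIC),alpha=1.3); cv2.imwrite('pics/t15c.png',a)
d=snap('side','s15'); f=d['frame'][:,:,::-1]
a=cv2.convertScaleAbs(cv2.resize(f[120:270,190:400],None,fx=3.6,fy=3.6,interpolation=cv2.INTER_CUBIC),alpha=1.3); cv2.imwrite('pics/s15c.png',a)
s=get_state(); print(s['eef_pos'],s['clock'],s['wrist_force'])
```

```text
[ 488.6804315  -200.55840613  228.71912637] 24.65 [ 0.17594115  0.23421091 -0.9539206 ]
```

View pics/t15c.png

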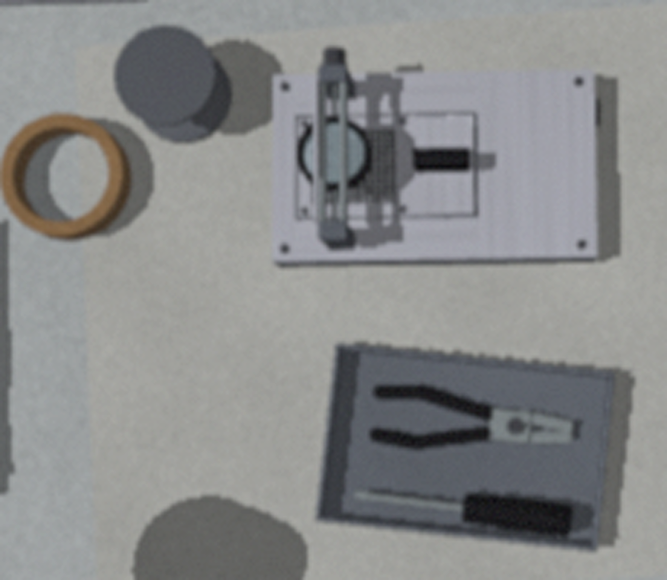

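View pics/s15c.png

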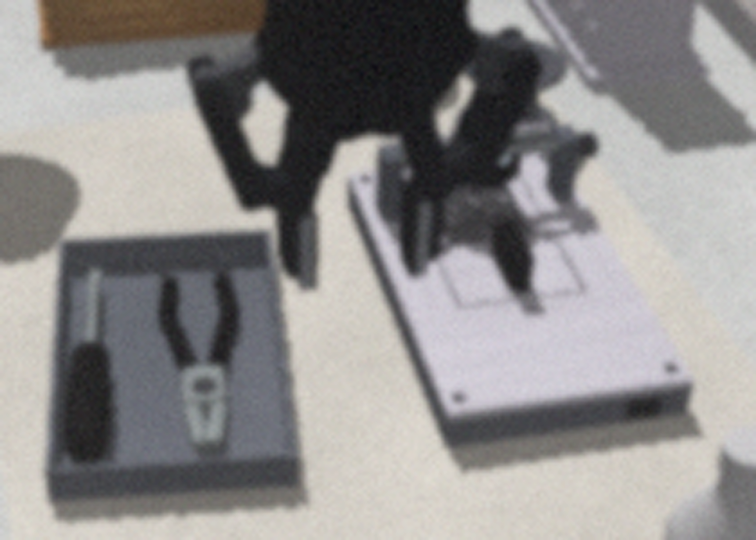

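Both views show the carrier flush in its pocket and the cutters flat in the tray, clear of the driver. I'm handing it in.

```bash
python3 -c "
from workcell import *
print(finish_job(), get_state()['clock'])"
```

```text
the job is handed in; nothing more can be done
the job is handed in; nothing more can be done
```

The job is done and handed in at about 24.7 s. I laid the side cutters in the free part of the tool tray. I then set the mesh carrier on the deck with its handle end away from the bridge. I slid it under the bridge until the deck stopped supporting it, lowered it the last 6 mm in the grip, and let go.

- **Carrier seating:** The gripper height at release put the carrier's underside at 22 mm, which is the pocket floor. The wrist view after release shows an even thin gap all round, and the last top and side views show it flush with the deck.
- **Forces:** The wrist readings, taken at the end of each move and not continuously, stayed below about 7 N. The gripper and carrier kept clear of the lens bridge.
- **Everything else:** In the last pictures the screwdriver, spool and tape are where they were. The blank carrier, bottle, cup, caliper and weight were never approached, but I did not re-measure their positions at the end.
- **Disagreements:** My position estimates for the station differed by about 1–2 mm between cameras. I used the middle value and centred the carrier by the wrist camera. No check failed.

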